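# Load an empty reel in the V cradle and trip the roller lever switch

### The arm

A 6-joint arm with a two-finger parallel gripper is mounted at the origin on the work surface. World frame = base frame: x ahead of the robot, y to its left, z up, the work surface at z = 0. Lengths are in m, angles in rad, forces in N, time in s.
With the tool pointing down it reaches from about 0.325 to 0.85 m from the base axis. Payload 15.5 kg.
Tool frame: the origin (TCP) lies where the fingers leave the gripper's body, on its centre line; the fingertips stand 78 mm ahead of it and the grasp point (between the pads) lies 60 mm ahead of it; z points along the fingers, x is the direction in which the jaws open and shut, and the axes are right-handed (so a half turn about z gives the same grasp; the last joint's range is limited). The gripper opens to 91 mm and grips with 3 to 60 N. Pads are 32 mm wide; open, the fingers measure 118 mm over their backs; the gripper's body (76 mm by 178 mm) begins 60 mm behind the grasp point.
Start: joints at [-1.387, 0.494, 1.345, -0, 1.302, -0.096], TCP at [0.172, -0.601, 0.292] pointing down, gripper open.
Joint ranges: [-2.91, 2.91], [-0.82, 2.16], [0.22, 2.67], [-1.22, 4.37], [0.12, 2.79], [-3.08, 3.08]. Speed limits (rad/s): [1.89, 1.89, 2.57, 3.01, 3.01, 3.01].

### API

Orientations are given as a unit quaternion [w, x, y, z].
In Python, from bench import manip gives the robot as it stands. The module is installed in compiled form; this text tells all that it offers.
- The arm moves only by the shell command python3 -m jog 'ROWS' [FORCE]. ROWS is JSON, a list of rows, each an object of numbers: "x", "y", "z": the shift along the tool's x, y, z in mm; "wx", "wy", "wz": the turn, a rotation vector about the tool's x, y, z in rad; "fingers": the opening, from 0 (shut) to 1 (fully open). A call has 1 to 20 rows; each row shifts and turns the pose as measured when the row begins, along the tool's axes as they then stand; what a row does not reach is not made up. A row lasts 1/8 s, in which the tool goes at most 62.5 mm and 10.7 degrees, less where a joint would pass 70% of its speed; a pose out of reach is approached as far as the arm can. A call is refused whole if a number of a shift passes 62.5 or a number of a turn 0.188, either way. A call with a gripper value outside its range is refused whole. The fingers move at their own pace and stop on an object; FORCE is the grip in N (left out, the last holds). Time passes only in rows, so rows that do not move let the fingers close. It gives the time, the measured TCP pose, the force and the opening at its end, in the units of the state.
- manip.get_obs(): the state, without advancing time (a new reading comes with each control period).
- manip.grab_frame(name): name is "side" or "top" or "wrist"; returns a dict with "img" (420x560x3 uint8, red, green, blue), "z_map" (420x560 float32, m along the optical axis (not along the pixel's ray), 0 where there is no reading), "fx", "fy", "cx", "cy" (pixels), "k1" (the pictures are not rectified: a ray, as slopes to the right and down, at radius r is drawn at 1 + k1 r^2 times it, then the intrinsics apply), "pose" (4x4, takes a point from camera to world coordinates); the wrist camera has in their place "T_tool_cam" (4x4, takes a point from camera to tool coordinates, whose origin is the TCP and whose axes are the tool frame's). Camera axes: x right, y up, looking along -z (the intrinsics and any distortion apply to the point x, -y, -z); pixel columns grow to the right and rows downward; lengths in m; the calibration is good to about 2 mm. A picture is of the moment at which its call begins: read the wrist's pose just before it.
- manip.close_job(): hands the job in, once; it reports no verdict.
Trained networks look in the newest picture that a camera, given by its name, has taken for a name from the list of things; names that differ only in an ending like _2 or _b are one class to them, and where a whole thing is asked for, a point or a joint stands for the part that bears it (a point fixed in the world has none). Each returns a list of dicts, best first, with "conf" (0 to 1); they miss things now and then, are a little off and sometimes report something else, mostly with a low value. They report only what shows in the picture. A call takes as long as a camera call. They do not tell look-alikes from the thing itself.
- manip.spot_in(target, camera): "bbox" ([left, top, width, height] in pixels, round what is visible of it).
- manip.outline_of(target, camera): "region" (420x560 bool, what is visible of it) and "bbox" ([left, top, width, height] in pixels, round what is visible of it).
- manip.tip_of(target, camera): "centre" ([row, column] in pixels: a listed point, or the origin of a listed thing).
The state is a dict: "t": time; "joint_positions": joint angles; "joint_vel": joint speeds; "joint_torque": joint torques, N m; "position": TCP position; "ee_rot": TCP orientation; "contact_force": force on the tool from outside, world axes, zero at the start; "moment": the same for the moment, N m; "gripper_width": opening from 0.0 (shut) to 1.0 (fully open).
Only numpy, scipy, OpenCV 4.12 (cv2) and the standard library are available. Lean on these libraries where they do the work, as an engineer would, in place of code of your own. Each camera call takes 0.05 s, during which the arm holds its last target.

### The job

Lower the empty green and white reel (do not drop it) into the blue V cradle so that its steel arbor rests at both ends in the Vs, and let go of it. Then register it with the winder: push the orange roller of the lever switch down just until it clicks (black pointer in the green band), keep it there for about a second and let it come back up; never push it so far that the pointer reaches the red band. Leave the amber jar and the blue mug where they stand.

Things in the scene. Friction and masses are not known exactly. Their poses are not given: they have to be found in the camera images.
- reel_mid (a point): Centre of the loose empty reel (about 0.25 kg); the point's x is its axis. Green round core 44 mm in diameter, 84 mm long between white octagonal flanges 60 mm across flats, 4 mm thick; steel arbor 16 mm in diameter, ending 80 mm either side of the centre. Starts lying on its flanges, axis level, centre 30 mm above the table. Grip the core from above, across the axis; either end may go either way.
- cradle_seat (a point): Where the reel's centre comes to lie in the fixed cradle, 62 mm above the table; x is the line of the seated arbor (level), z up. Two blue V plates 12 mm thick stand 62 mm either side along x, inner faces 112 mm apart: fingers fit between. The 90 degree Vs open upward, 50 mm wide at the top, up to 85 mm above the table. The reel self-centres across; along x it has about 10 mm of play either way.
- roller (a point): Centre of the orange roller (24 mm in diameter, 26 mm wide, axis along the point's y, level) on the switch's lever, about 95 mm above the table at rest; its top is 12 mm higher. It moves with the lever. At rest the point's x is level and points from the roller towards the hinge, away from the robot within 30 degrees. Nothing stands above the roller: press straight down with closed fingers.
- switch: The fixed lever switch: grey base plate 150 x 70 x 10 mm, origin at the centre of its underside, z up. The lever's hinge is 30 mm along +x, 75 mm up; the roller is 48 mm along -x. Over the hinge a black pointer on the lever moves across a white, green and red scale, up to 135 mm above the table.
- roller_lever (a joint): Lever angle in rad: 0 at rest (up), grows as the roller is pushed down, 0.1 being about 8 mm of roller travel. It clicks at 0.12 (10 mm down, about 4 N; pointer enters the green); the red band (harmful overtravel) begins at 0.28 (22 mm down, about 7.5 N); hard stop at 0.42. A spring returns it to 0 when let go.
- jar: Amber glass jar, 64 mm in diameter and 100 mm high, standing loose on the table at the far side; origin at the centre of its underside. A bystander.
- mug: Blue mug, 80 mm in diameter and 90 mm high, standing loose on the table at the far side; origin at the centre of its underside. A bystander.
Not all that is in view belongs to the job. Leave any yellow look-alike of the part that bears reel_mid alone.

How it is judged:
On the way, in this order (a step that is already met when the one before it is completed fails the run):
1. the reel rests in both Vs of the cradle and is let go (z of reel_mid in the frame of cradle_seat between -0.005 and 0.005 m and y of reel_mid in the frame of cradle_seat between -0.005 and 0.005 m and x of reel_mid in the frame of cradle_seat between -0.014 and 0.014 m and angle between the x axis of reel_mid and the x axis of cradle_seat, either way round below 0.08 rad and contact force between the fingers and reel below 0.1 N), for 0.2 s.
2. the roller lever is pressed to its click (0.12 to 0.28 rad) and kept there for half a second (value of joint roller_lever between 0.12 and 0.28 rad), for 0.5 s.
At the end, for the whole second after the job is handed in: The reel lies at rest in both Vs of the cradle (centre within 5 mm of the seat across and in height, within 14 mm along, axis within 0.08 rad), let go, and the roller lever is back up (below 0.04 rad) (z of reel_mid in the frame of cradle_seat between -0.005 and 0.005 m and y of reel_mid in the frame of cradle_seat between -0.005 and 0.005 m and x of reel_mid in the frame of cradle_seat between -0.014 and 0.014 m and angle between the x axis of reel_mid and the x axis of cradle_seat, either way round below 0.08 rad and linear speed of reel below 0.02 m/s and value of joint roller_lever below 0.04 rad); the robot touches nothing.
It fails at once if the roller lever is pushed into overtravel (0.28 rad, the red band) (value of joint roller_lever above 0.28 rad).
It fails at once if the reel is dropped (falls free at more than 0.7 m/s, about 25 mm) (linear speed of reel above 0.7 m/s and contact force between the fingers and reel below 0.1 N).
It fails at once if the amber jar is moved more than 40 mm or tipped over (distance of jar from where it was at the start of the episode above 0.04 m or angle between jar's own z axis and vertical above 0.5 rad).
It fails at once if the blue mug is moved more than 40 mm or tipped over (distance of mug from where it was at the start of the episode above 0.04 m or angle between mug's own z axis and vertical above 0.5 rad).
It also fails if it takes over 64 s, if anything falls off the work surface, if the arm or the gripper's body presses on something with over 40 N, if the wrist force passes 120 N, or if a joint passes its speed limit or range.

## Working session

There is one attempt and no reset: what is moved stays moved. The work goes in short steps, Python scripts to look and compute and a shell command to move; the robot and the scene stay as the last step left them, time stands still between calls to the robot, and variables do not carry over. Pictures are saved under pics/ and viewed, and the job is handed in when it is done.

```bash
mkdir -p pics; cat > h.py <<'E'
import numpy as np, cv2
from bench import manip
from scipy.spatial.transform import Rotation as R
def tool():
    o=manip.get_obs(); q=o["ee_rot"]; T=np.eye(4)
    T[:3,:3]=R.from_quat([q[1],q[2],q[3],q[0]]).as_matrix(); T[:3,3]=o["position"]; return T
def grab(n):
    T=tool(); f=manip.grab_frame(n); f["P"]=np.array(f["pose"]) if n!="wrist" else T@np.array(f["T_tool_cam"]); return f
def rays(f,uv):
    uv=np.asarray(uv,float).reshape(-1,2)
    d=np.stack([(uv[:,0]-f["cx"])/f["fx"],(uv[:,1]-f["cy"])/f["fy"]],1); s=d.copy()
    for _ in range(30): s=d/(1+f["k1"]*(s**2).sum(1,keepdims=True))
    return np.c_[s[:,0],-s[:,1],-np.ones(len(s))]
def pix2w(f,uv,z=None):
    r=rays(f,uv); uv=np.asarray(uv).reshape(-1,2).astype(int)
    if z is None: z=f["z_map"][uv[:,1],uv[:,0]]
    p=r*np.asarray(z).reshape(-1,1); return p@f["P"][:3,:3].T+f["P"][:3,3]
def onplane(f,uv,h):
    r=rays(f,uv)@f["P"][:3,:3].T; c=f["P"][:3,3]; return c+r*((h-c[2])/r[:,2])[:,None]
def cloud(f):
    v,u=np.mgrid[0:420,0:560]; uv=np.stack([u.ravel(),v.ravel()],1); return pix2w(f,uv).reshape(420,560,3)
def save(f,n): cv2.imwrite("pics/"+n,f["img"][:,:,::-1])
E
python3 - <<'E'
from h import *
np.set_printoptions(precision=4,suppress=True)
for n in ["top","side","wrist"]:
    f=grab(n); save(f,n+"0.png"); print(n,f["P"][:3,3])
    for t in ["reel_mid","cradle_seat","roller","switch","jar","mug"]:
        for d in manip.tip_of(t,n)[:3]:
            r,c=d["centre"]; 
            try: p=pix2w(f,[c,r])[0]
            except Exception: p=None
            print(t,round(d["conf"],2),np.round([c,r]),p)
print(manip.get_obs())
E
```

```text
top [0.4174 0.027  1.1298]
reel_mid 0.87 [138. 300.] [0.2545 0.3294 0.0524]
reel_mid 0.59 [270. 164.] [0.5989 0.018  0.0501]
cradle_seat 0.83 [385. 172.] [ 0.5947 -0.2814  0.016 ]
roller 0.9 [155. 210.] [0.4726 0.2852 0.1057]
switch 0.89 [158. 194.] [0.5181 0.3028 0.0101]
jar 0.91 [223. 116.] [0.7088 0.1362 0.0804]
mug 0.8 [339. 115.] [ 0.743  -0.1589  0.0068]
side [-0.0721  0.7796  0.7308]
reel_mid 0.94 [276. 381.] [0.2443 0.3442 0.0485]
reel_mid 0.82 [241. 223.] [0.5716 0.0349 0.0436]
reel_mid 0.65 [193. 286.] [0.4608 0.2996 0.1025]
cradle_seat 0.75 [312. 162.] [ 0.6455 -0.3759 -0.0003]
roller 0.97 [191. 284.] [0.4671 0.3001 0.1034]
jar 0.91 [156. 236.] [0.7129 0.1685 0.0228]
mug 0.7 [238. 182.] [ 0.7162 -0.1249  0.027 ]
mug 0.36 [309. 165.] [ 0.6339 -0.34    0.0105]
wrist [ 0.2435 -0.5812  0.3858]
{'t': 1.05, 'joint_positions': array([-1.3875,  0.4936,  1.3455, -0.    ,  1.3025, -0.0955]), 'joint_vel': array([ 0.0009, -0.0003, -0.0019,  0.0008,  0.0002, -0.0016]), 'joint_torque': array([  0.0005, -87.8712, -38.2255,   0.0707,   0.0442,  -0.    ]), 'position': array([ 0.172 , -0.6009,  0.2922]), 'ee_rot': array([ 0.    ,  0.7985, -0.602 , -0.    ]), 'contact_force': array([ 0.3385, -0.2568,  0.8104]), 'moment': array([ 0.0564, -0.0003,  0.0884]), 'gripper_width': 1.0023571461659908}
```

View pics/top0.png

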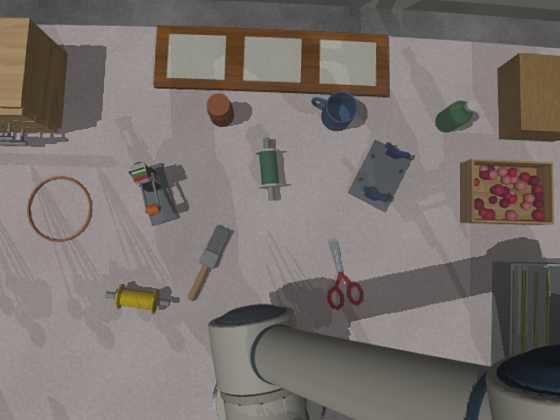

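View pics/side0.png

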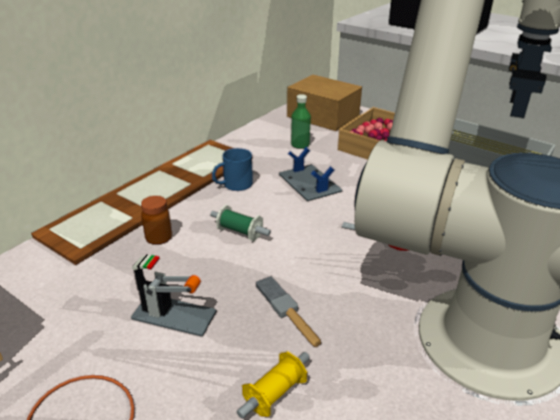

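Two reel-like things appear in the top picture. The yellow one at (138,300) is the look-alike; the green core with white flanges at (270,166) fits the description. Next I'll confirm it in an enlarged crop and measure.

```bash
python3 - <<'E'
from h import *
np.set_printoptions(precision=4,suppress=True)
f=grab("top"); C=cloud(f); np.save("top.npy",C)
a=f["img"][130:205,235:310]; b=f["img"][130:215,340:420]; c=f["img"][155:230,125:195]
ims=[cv2.resize(x,(265,300),interpolation=cv2.INTER_CUBIC) for x in (a,b,c)]
cv2.imwrite("pics/crop0.png",np.hstack(ims)[:,:,::-1])
hsv=cv2.cvtColor(f["img"],cv2.COLOR_RGB2HSV)
def comp(box,m,name):
    y0,y1,x0,x1=box; mm=np.zeros((420,560),bool); mm[y0:y1,x0:x1]=m[y0:y1,x0:x1]
    p=C[mm]; p=p[np.isfinite(p).all(1)]
    print(name,len(p),"med",np.median(p,0),"min",p.min(0),"max",p.max(0)); return mm,p
# reel: height >15mm
Z=C[...,2]
m,p=comp((130,205,250,290),Z>0.012,"reel")
x=p[:,:2]; w,v=np.linalg.eigh(np.cov((x-x.mean(0)).T)); ax=v[:,1]; t=(x-x.mean(0))@ax; s=(x-x.mean(0))@v[:,0]
print("axis",ax,np.degrees(np.arctan2(ax[1],ax[0])),"ext",np.percentile(t,[0,1,99,100]),np.percentile(s,[0,100]),"mid",x.mean(0)+ax*(t.min()+t.max())/2)
blue=(hsv[...,0]>95)&(hsv[...,0]<130)&(hsv[...,1]>100)
m,p=comp((135,215,345,418),blue&(Z>.03),"V")
for u in range(2):
    pass
k=cv2.kmeans(p[:,:2].astype(np.float32),2,None,(3,50,1e-4),5,cv2.KMEANS_PP_CENTERS)
l=k[1].ravel()
for i in (0,1):
    q=p[l==i]; print("plate",len(q),q.min(0),q.max(0),(q.min(0)+q.max(0))/2)
m,p=comp((135,215,345,418),(Z<.03)&(Z>.006),"base"); print(cv2.minAreaRect(p[:,:2].astype(np.float32)))
og=(hsv[...,0]<14)&(hsv[...,1]>180)&(hsv[...,2]>100)
m,p=comp((195,225,140,170),og&(Z>.05),"roller")
m,p=comp((160,230,125,185),(Z<.02)&(Z>.006),"swbase"); print(cv2.minAreaRect(p[:,:2].astype(np.float32)))
E
```

```text
reel 875 med [0.5887 0.0219 0.0482] min [ 0.4174 -0.0135  0.0122] max [0.6688 0.0569 1.1298]
axis [-0.9933 -0.1156] -173.3646347700902 ext [-0.0814 -0.0784  0.0763  0.1691] [-0.0298  0.0307] mid [0.5447 0.017 ]
V 152 med [ 0.5425 -0.2649  0.0672] min [ 0.4174 -0.324   0.0483] max [0.6597 0.027  1.1298]
plate 87 [ 0.4174 -0.272   0.0483] [0.5498 0.027  1.1298] [ 0.4836 -0.1225  0.5891]
plate 65 [ 0.6301 -0.324   0.051 ] [ 0.6597 -0.2685  0.0793] [ 0.6449 -0.2962  0.0651]
base 2218 med [ 0.5875 -0.269   0.0108] min [ 0.4831 -0.3675  0.006 ] max [ 0.6947 -0.1816  0.0299]
((0.589545726776123, -0.2750025987625122), (0.20712624490261078, 0.1881864219903946), 1.815077543258667)
roller 83 med [0.4739 0.2915 0.1061] min [0.4623 0.2777 0.1009] max [0.4841 0.3052 0.1109]
swbase 974 med [0.5019 0.2926 0.011 ] min [0.4283 0.2435 0.006 ] max [0.6085 0.3882 0.0198]
((0.5164319276809692, 0.32050061225891113), (0.17572815716266632, 0.1429332047700882), 5.05419921875)
```

View pics/crop0.png

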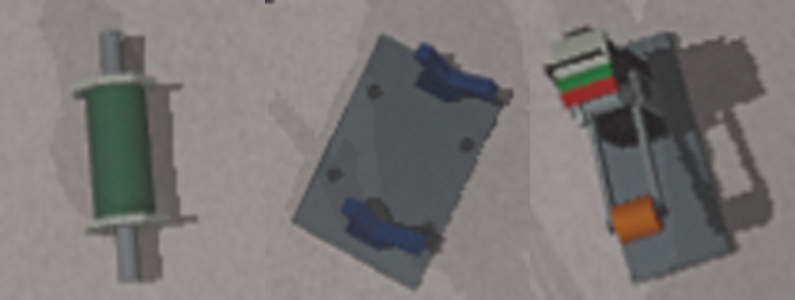

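The left crop confirms the target: green core, white octagonal flanges, steel arbor. The middle crop shows the blue Vs at about (400,152) and (378,193), and the right one shows the orange roller at (153,210). Now a more robust fit.

```bash
python3 - <<'E'
from h import *
np.set_printoptions(precision=4,suppress=True)
f=grab("top"); C=cloud(f); Z=C[...,2]; hsv=cv2.cvtColor(f["img"],cv2.COLOR_RGB2HSV); H,S,V=cv2.split(hsv)
def big(box,m):
    y0,y1,x0,x1=box; mm=np.zeros((420,560),np.uint8); mm[y0:y1,x0:x1]=(m&(Z<.3)&(f["z_map"]>0))[y0:y1,x0:x1]
    n,l,st,_=cv2.connectedComponentsWithStats(mm); i=1+np.argmax(st[1:,4]); return C[l==i]
p=big((130,205,250,290),Z>0.016)
r=cv2.minAreaRect(p[:,:2].astype(np.float32)); print("reel rect",r)
g=big((130,205,250,290),(Z>0.03)&(H>45)&(H<95)&(S>60)); print("core",len(g),cv2.minAreaRect(g[:,:2].astype(np.float32)),g[:,2].max())
top=p[p[:,2]<.045]; 
# axis fit: arbor points only (away from core)
c=np.array(r[0]); d=p[:,:2]-g[:,:2].mean(0); e=p[(np.linalg.norm(d,axis=1)>.052)]; 
l=cv2.fitLine(e[:,:2].astype(np.float32),cv2.DIST_HUBER,0,.01,.01).ravel(); print("arbor line",l,"z",np.median(e[:,2]),e[:,2].max(),np.degrees(np.arctan2(l[1],l[0])))
b=(H>95)&(H<130)&(S>100)&(Z>.03)&(Z<.1)
for box in [(135,172,380,418),(175,215,350,400)]:
    q=big(box,b); print("plate",len(q),cv2.minAreaRect(q[:,:2].astype(np.float32)),q[:,2].min(),q[:,2].max())
q=big((135,215,345,418),(Z>.006)&(Z<.02)&(S>20)); print("base",len(q),cv2.minAreaRect(q[:,:2].astype(np.float32)))
q=big((190,225,140,170),(H<14)&(S>180)&(Z>.07)); print("roller",len(q),cv2.minAreaRect(q[:,:2].astype(np.float32)),q[:,2].max(),np.median(q,0))
q=big((155,230,125,185),(Z>.006)&(Z<.016)); print("swbase",len(q),cv2.minAreaRect(q[:,:2].astype(np.float32)))
s=grab("side"); D=cloud(s); 
for n,c_ in [("top",C)]: pass
# side: roller, plates, reel
h2=cv2.cvtColor(s["img"],cv2.COLOR_RGB2HSV); W=D[...,2]
def rng(name,m): 
    q=D[m&(s["z_map"]>0)]; print("side",name,len(q),np.percentile(q,2,axis=0),np.percentile(q,98,axis=0))
yy,xx=np.mgrid[0:420,0:560]
rng("roller",(h2[...,0]<14)&(h2[...,1]>180)&(yy>270)&(yy<300)&(xx>180)&(xx<206))
bb=(h2[...,0]>100)&(h2[...,0]<130)&(h2[...,1]>100)&(W>.03)
rng("plA",bb&(yy>145)&(yy<175)&(xx>285)&(xx<312)); rng("plB",bb&(yy>160)&(yy<195)&(xx>=312)&(xx<340))
rng("core",(h2[...,0]>45)&(h2[...,0]<95)&(h2[...,1]>60)&(yy>200)&(yy<245)&(xx>200)&(xx<280))
E
```

```text
reel rect ((0.5898604989051819, 0.021845411509275436), (0.15963469445705414, 0.0587778240442276), 7.713764667510986)
core 400 ((0.5921776294708252, 0.024589456617832184), (0.07965461909770966, 0.03351392596960068), 5.947780132293701) 0.057652965029422854
arbor line [0.9926 0.1214 0.5815 0.0201] z 0.037358169803953234 0.05201630141592939 6.9738183
plate 47 ((0.6372593641281128, -0.30837079882621765), (0.027004271745681763, 0.00990950595587492), 58.1317253112793) 0.050958649965647806 0.07812942666491485
plate 63 ((0.5268555283546448, -0.253376841545105), (0.037477027624845505, 0.011171375401318073), 65.5350570678711) 0.04985836958821621 0.07906077814404822
base 83 ((0.632979154586792, -0.3021697700023651), (0.08485127985477448, 0.033182885497808456), 28.057170867919922)
roller 79 ((0.4738702178001404, 0.29163041710853577), (0.018337829038500786, 0.024865956977009773), 16.804771423339844) 0.1111532471320602 [0.474  0.2915 0.1066]
swbase 784 ((0.5219712257385254, 0.30567753314971924), (0.15829814970493317, 0.0708998590707779), 17.330703735351562)
side roller 150 [0.4595 0.28   0.0887] [0.4795 0.3047 0.1079]
side plA 131 [ 0.595  -0.3204  0.0307] [ 0.6526 -0.2474  0.0746]
side plB 180 [ 0.516  -0.2658  0.0309] [ 0.5441 -0.2147  0.0744]
side core 513 [0.5539 0.017  0.0206] [0.6288 0.0462 0.0532]
```

```bash
python3 -m jog '[{"x":-30,"y":-36},{"x":-30,"y":-36},{"x":-30,"y":-36},{"x":-30,"y":-36},{"x":-30,"y":-36},{"x":-30,"y":-36},{"x":-30,"y":-36},{"x":-30,"y":-36},{"x":-30,"y":-36},{"x":-30,"y":-36},{"x":-30,"y":-36},{"x":-30,"y":-36},{"x":-30,"y":-36},{"x":-30,"y":-36},{"wz":0.08},{"wz":0.08}]'
```

```text
invalid input
```

```bash
python3 -m jog '[{"x":-30,"y":-36,"z":0,"wx":0,"wy":0,"wz":0,"fingers":1}]'
```

```text
t: 1.32
position: [0.1975, -0.5634, 0.292]
ee_rot: [0.0, 0.798, -0.603, 0.0]
contact_force: [1.4, 0.2, 0.7]
gripper_width: 0.997
```

```bash
python3 -m jog '[{"x":-30,"y":-36,"z":0,"wx":0,"wy":0,"wz":0,"fingers":1},{"x":-30,"y":-36,"z":0,"wx":0,"wy":0,"wz":0,"fingers":1},{"x":-30,"y":-36,"z":0,"wx":0,"wy":0,"wz":0,"fingers":1},{"x":-30,"y":-36,"z":0,"wx":0,"wy":0,"wz":0,"fingers":1},{"x":-30,"y":-36,"z":0,"wx":0,"wy":0,"wz":0,"fingers":1},{"x":-30,"y":-36,"z":0,"wx":0,"wy":0,"wz":0,"fingers":1},{"x":-30,"y":-36,"z":0,"wx":0,"wy":0,"wz":0,"fingers":1},{"x":-30,"y":-36,"z":0,"wx":0,"wy":0,"wz":0,"fingers":1},{"x":-30,"y":-36,"z":0,"wx":0,"wy":0,"wz":0,"fingers":1},{"x":-30,"y":-36,"z":0,"wx":0,"wy":0,"wz":0,"fingers":1},{"x":-30,"y":-36,"z":0,"wx":0,"wy":0,"wz":0,"fingers":1},{"x":-30,"y":-36,"z":0,"wx":0,"wy":0,"wz":0,"fingers":1}]'
```

```text
t: 2.82
position: [0.5244, -0.0847, 0.2928]
ee_rot: [0.001, 0.797, -0.604, 0.003]
contact_force: [0.5, -0.1, 0.6]
gripper_width: 1.0
```

```bash
python3 -m jog '[{"x":-42,"y":-46,"z":0,"wx":0,"wy":0,"wz":0,"fingers":1},{"x":-42,"y":-46,"z":0,"wx":0,"wy":0,"wz":0,"fingers":1},{"x":0,"y":0,"z":30,"wx":0,"wy":0,"wz":0.152,"fingers":1},{"x":0,"y":0,"z":0,"wx":0,"wy":0,"wz":0,"fingers":1}]'
cat > reel.py <<'E'
from h import *
import sys
np.set_printoptions(precision=4,suppress=True)
f=grab("wrist"); save(f,sys.argv[1]); C=cloud(f); Z=C[...,2]; H,S,V=cv2.split(cv2.cvtColor(f["img"],cv2.COLOR_RGB2HSV))
T=tool(); print("tool",T[:3,3],"xdir deg",np.degrees(np.arctan2(T[1,0],T[0,0])))
g=(H>45)&(H<95)&(S>60)&(Z>0.02)&(Z<.08)
n,l,st,_=cv2.connectedComponentsWithStats(g.astype(np.uint8)); i=1+np.argmax(st[1:,4]); q=C[l==i]
print("core",len(q),st[i],cv2.minAreaRect(q[:,:2].astype(np.float32)),q[:,2].max())
v,u=np.nonzero(l==i); print("rect px",cv2.minAreaRect(np.c_[u,v].astype(np.float32)))
c=q[:,:2].mean(0); d=np.linalg.norm(C[...,:2]-c,axis=2)
m=(Z>.016)&(Z<.08)&(d<.1); p=C[m]; print("whole",cv2.minAreaRect(p[:,:2].astype(np.float32)))
e=p[(np.linalg.norm(p[:,:2]-c,axis=1)>.053)]; L=cv2.fitLine(e[:,:2].astype(np.float32),cv2.DIST_HUBER,0,.01,.01).ravel(); print("arbor",L,np.degrees(np.arctan2(L[1],L[0])),e[:,2].max())
print(manip.tip_of("reel_mid","wrist")[:1])
E
python3 reel.py w1.png
```

```text
t: 3.32
position: [0.5927, 0.0256, 0.2625]
ee_rot: [-0.0, 0.749, -0.662, 0.004]
contact_force: [-0.7, -0.6, -0.3]
gripper_width: 1.003
tool [0.5935 0.0254 0.2641] xdir deg -82.83205790717022
core 3874 [ 261  159   46   93 3874] ((0.5900859832763672, 0.019992487505078316), (0.08130866289138794, 0.03973321616649628), 6.874528408050537) 0.05522269896822818
rect px ((283.5, 205.0), (92.0, 45.0), 90.0)
whole ((0.5906403064727783, 0.019693003967404366), (0.15968291461467743, 0.059991784393787384), 7.01731014251709)
arbor [0.992  0.1262 0.6043 0.0209] 7.2526207 0.04914444166069287
[{'centre': [198.3, 279.8], 'conf': 0.96}]
```

View pics/w1.png

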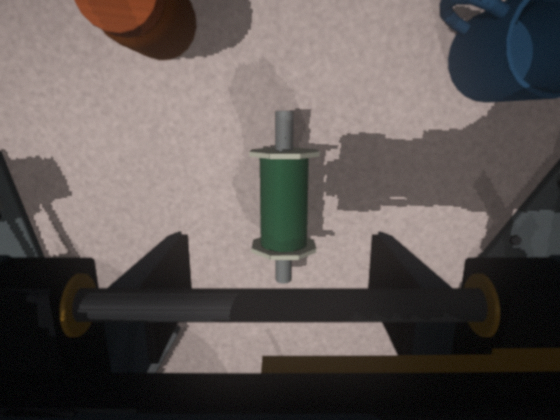

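```bash
python3 -m jog '[{"x":5,"y":4,"z":35,"wx":0,"wy":0,"wz":0,"fingers":1},{"x":0,"y":0,"z":40,"wx":0,"wy":0,"wz":0,"fingers":1},{"x":0,"y":0,"z":40,"wx":0,"wy":0,"wz":0,"fingers":1},{"x":0,"y":0,"z":30,"wx":0,"wy":0,"wz":0,"fingers":1},{"x":0,"y":0,"z":15,"wx":0,"wy":0,"wz":0,"fingers":1},{"x":0,"y":0,"z":0,"wx":0,"wy":0,"wz":0,"fingers":1}]'
```

```text
t: 4.18
position: [0.597, 0.0133, 0.1098]
ee_rot: [-0.006, 0.753, -0.658, 0.011]
contact_force: [0.9, 0.7, 0.4]
gripper_width: 0.998
```

```bash
cat > go.py <<'E'
from h import *
import sys
# go.py X Y Z yaw_deg(of tool x) : what remains, in tool axes
X,Y,Z,a=map(float,sys.argv[1:5]); T=tool(); a=np.radians(a); c,s=np.cos(a),np.sin(a)
G=np.array([[c,s,0],[s,-c,0],[0,0,-1]]); d=T[:3,:3].T@(np.array([X,Y,Z])-T[:3,3])*1000
w=R.from_matrix(T[:3,:3].T@G).as_rotvec(); print("shift mm",d.round(1),"turn",w.round(3),"F",manip.get_obs()["contact_force"].round(1),"pos",T[:3,3].round(4))
E
python3 go.py 0.590 0.0198 0.09 -82.9
```

```text
shift mm [-7.5  6.5 19.6] turn [-0.023 -0.009  0.011] F [0.9 0.7 0.4] pos [0.597  0.0133 0.1098]
```

```bash
python3 -m jog '[{"x":-7.5,"y":6.5,"z":0,"wx":-0.023,"wy":-0.009,"wz":-0.011,"fingers":1},{"x":0,"y":0,"z":0,"wx":0,"wy":0,"wz":0,"fingers":1}]'; python3 go.py 0.590 0.0198 0.09 -82.9
```

```text
t: 4.42
position: [0.59, 0.0201, 0.112]
ee_rot: [-0.001, 0.757, -0.653, 0.001]
contact_force: [-0.2, 0.2, 0.5]
gripper_width: 1.004
shift mm [ 0.3  0.1 22. ] turn [-0.002 -0.     0.023] F [-0.2  0.2  0.5] pos [0.59   0.0201 0.112 ]
```

```bash
python3 -m jog '[{"x":0,"y":0,"z":12,"wx":0,"wy":0,"wz":0.023,"fingers":1},{"x":0,"y":0,"z":10,"wx":0,"wy":0,"wz":0,"fingers":1},{"x":0,"y":0,"z":0,"wx":0,"wy":0,"wz":0,"fingers":1}]'; python3 go.py 0.590 0.0198 0.09 -82.9
```

```text
t: 4.8
position: [0.5905, 0.0202, 0.0894]
ee_rot: [-0.001, 0.749, -0.662, 0.001]
contact_force: [-0.0, 0.3, -0.1]
gripper_width: 1.002
shift mm [ 0.4  0.6 -0.6] turn [-0.003 -0.    -0.001] F [-0.   0.3 -0.1] pos [0.5905 0.0202 0.0894]
```

```bash
python3 -m jog '[{"x":0,"y":0,"z":0,"wx":0,"wy":0,"wz":0,"fingers":0.3},{"x":0,"y":0,"z":0,"wx":0,"wy":0,"wz":0,"fingers":0.3},{"x":0,"y":0,"z":0,"wx":0,"wy":0,"wz":0,"fingers":0.3},{"x":0,"y":0,"z":0,"wx":0,"wy":0,"wz":0,"fingers":0.3},{"x":0,"y":0,"z":0,"wx":0,"wy":0,"wz":0,"fingers":0.3},{"x":0,"y":0,"z":0,"wx":0,"wy":0,"wz":0,"fingers":0.3},{"x":0,"y":0,"z":0,"wx":0,"wy":0,"wz":0,"fingers":0.3}]' 25;  python3 go.py 0.590 0.0198 0.2 -82.9
```

```text
t: 5.68
position: [0.5907, 0.0201, 0.0896]
ee_rot: [-0.001, 0.749, -0.662, 0.001]
contact_force: [0.2, 0.1, -0.6]
gripper_width: 0.476
shift mm [   0.3    0.4 -110.4] turn [-0.004 -0.    -0.001] F [ 0.2  0.1 -0.6] pos [0.5907 0.0201 0.0896]
```

```bash
python3 -m jog '[{"x":0,"y":0,"z":-20,"wx":0,"wy":0,"wz":0,"fingers":0.3},{"x":0,"y":0,"z":-40,"wx":0,"wy":0,"wz":0,"fingers":0.3},{"x":0,"y":0,"z":-45,"wx":0,"wy":0,"wz":0,"fingers":0.3},{"x":0,"y":0,"z":-45,"wx":0,"wy":0,"wz":0,"fingers":0.3},{"x":0,"y":0,"z":0,"wx":0,"wy":0,"wz":0,"fingers":0.3}]';  python3 go.py 0.54 -0.281 0.24 -118
```

```text
t: 6.3
position: [0.5893, 0.0202, 0.2426]
ee_rot: [-0.0, 0.749, -0.662, -0.0]
contact_force: [-0.1, -1.4, -3.6]
gripper_width: 0.478
shift mm [292.9  85.8   2.5] turn [0.    0.    0.612] F [-0.1 -1.4 -3.6] pos [0.5893 0.0202 0.2426]
```

```bash
python3 -m jog '[{"x":41,"y":20,"z":0,"wx":0,"wy":0,"wz":0,"fingers":0.3},{"x":41,"y":20,"z":0,"wx":0,"wy":0,"wz":0,"fingers":0.3},{"x":41,"y":20,"z":0,"wx":0,"wy":0,"wz":0,"fingers":0.3},{"x":41,"y":20,"z":0,"wx":0,"wy":0,"wz":0,"fingers":0.3},{"x":41,"y":20,"z":0,"wx":0,"wy":0,"wz":0,"fingers":0.3},{"x":41,"y":20,"z":0,"wx":0,"wy":0,"wz":0,"fingers":0.3},{"x":0,"y":0,"z":0,"wx":0,"wy":0,"wz":0.15,"fingers":0.3},{"x":0,"y":0,"z":0,"wx":0,"wy":0,"wz":0.15,"fingers":0.3},{"x":0,"y":0,"z":0,"wx":0,"wy":0,"wz":0.15,"fingers":0.3},{"x":0,"y":0,"z":0,"wx":0,"wy":0,"wz":0.15,"fingers":0.3},{"x":0,"y":0,"z":0,"wx":0,"wy":0,"wz":0,"fingers":0.3}]';  python3 go.py 0.503 -0.239 0.24 -118
cat > cr.py <<'E'
from h import *
import sys
np.set_printoptions(precision=4,suppress=True)
f=grab("wrist"); save(f,sys.argv[1]); C=cloud(f); Z=C[...,2]; H,S,V=cv2.split(cv2.cvtColor(f["img"],cv2.COLOR_RGB2HSV))
b=((H>95)&(H<130)&(S>100)&(Z>.03)&(Z<.1)&(f["z_map"]>0)&(np.linalg.norm(C[...,:2]-[.582,-.281],axis=2)<.11)).astype(np.uint8)
n,l,st,_=cv2.connectedComponentsWithStats(b)
for i in range(1,n):
    if st[i,4]>60:
        q=C[l==i]; print(st[i],cv2.minAreaRect(q[:,:2].astype(np.float32)),q[:,2].min(),q[:,2].max())
for d in manip.tip_of("cradle_seat","wrist"): print(d, onplane(f,[d["centre"][1],d["centre"][0]],.062))
E
python3 cr.py w2.png
```

```text
t: 7.68
position: [0.4916, -0.2444, 0.2282]
ee_rot: [-0.005, -0.513, 0.858, 0.009]
contact_force: [-0.3, -0.1, -3.2]
gripper_width: 0.478
shift mm [-10.2  -7.2 -11.9] turn [ 0.02   0.    -0.005] F [-0.3 -0.1 -3.2] pos [ 0.4916 -0.2444  0.2282]
[205 150  56  26 923] ((0.5382811427116394, -0.23282675445079803), (0.03773774206638336, 0.011709798127412796), 63.84965133666992) 0.03040342354951603 0.07866163781162072
{'centre': [72.3, 249.0], 'conf': 0.89} [[ 0.5869 -0.2731  0.062 ]]
```

View pics/w2.png

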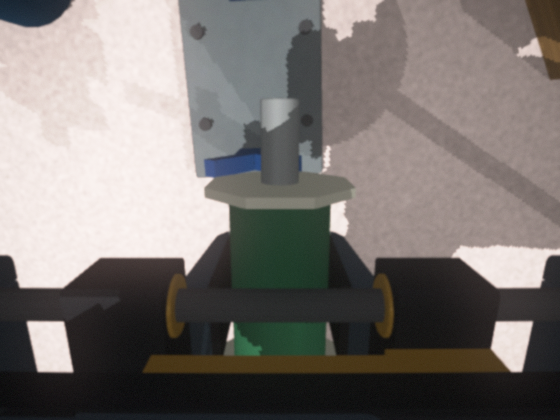

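The held reel, at (280,270), hides part of the near V. I'll back off and rise for a full view of the cradle.

```bash
python3 -m jog '[{"x":-10,"y":30,"z":-30,"wx":0.02,"wy":0,"wz":0,"fingers":0.3},{"x":0,"y":35,"z":-30,"wx":0,"wy":0,"wz":0,"fingers":0.3},{"x":0,"y":10,"z":-15,"wx":0,"wy":0,"wz":0,"fingers":0.3},{"x":0,"y":0,"z":0,"wx":0,"wy":0,"wz":0,"fingers":0.3},{"x":0,"y":0,"z":0,"wx":0,"wy":0,"wz":0,"fingers":0.3}]';  python3 go.py 0.503 -0.239 0.24 -118
python3 cr.py w3.png
```

```text
t: 8.4
position: [0.4297, -0.1999, 0.3038]
ee_rot: [0.0, -0.52, 0.854, 0.001]
contact_force: [0.9, -0.1, -3.1]
gripper_width: 0.474
shift mm [  1.1 -83.1  63.8] turn [0.001 0.001 0.011] F [ 0.9 -0.1 -3.1] pos [ 0.4297 -0.1999  0.3038]
[ 233   59   78   20 1114] ((0.5317545533180237, -0.2454080879688263), (0.06569753587245941, 0.012023381888866425), 64.63822174072266) 0.034590034712625284 0.07871530048939013
{'centre': [277.8, 277.8], 'conf': 0.65} [[ 0.3533 -0.1589  0.062 ]]
```

View pics/w3.png

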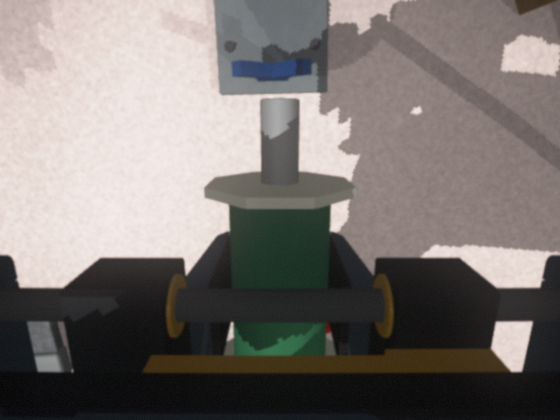

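```bash
python3 - <<'E'
from h import *
np.set_printoptions(precision=4,suppress=True)
C=np.load("top.npy"); im=cv2.imread("pics/top0.png")[:,:,::-1]
def ana(C,im,name):
    Z=C[...,2]; H,S,V=cv2.split(cv2.cvtColor(np.ascontiguousarray(im),cv2.COLOR_RGB2HSV)); near=np.linalg.norm(C[...,:2]-[.582,-.281],axis=2)<.115
    m=((Z>.005)&(Z<.016)&near).astype(np.uint8); m=cv2.morphologyEx(m,cv2.MORPH_OPEN,np.ones((3,3)))
    n,l,st,_=cv2.connectedComponentsWithStats(m); i=1+np.argmax(st[1:,4]); q=C[l==i]; print(name,"base",st[i],cv2.minAreaRect(q[:,:2].astype(np.float32)))
    b=(H>95)&(H<130)&(S>90)&(Z<.1)&near
    out=[]
    for lo,hi in ((-.05,.05),):
      for sgn in (1,-1):
        q=C[b&(Z>.03)]; a=np.radians(-26.); ax=np.array([np.cos(a),np.sin(a)]); t=(q[:,:2]-[.582,-.281])@ax; q=q[(t*sgn>.03)]
        if len(q)<20: continue
        r=cv2.minAreaRect(q[:,:2].astype(np.float32)); perp=np.array([-ax[1],ax[0]]); 
        print(name,"plate",sgn,len(q),r,"along",np.percentile((q[:,:2]-[.582,-.281])@ax,[2,98]),"across",np.percentile((q[:,:2]-[.582,-.281])@perp,[0,100]),q[:,2].max())
        # across for each height
        for z0 in (.05,.06,.07):
            k=q[(q[:,2]>z0)&(q[:,2]<z0+.01)]
            if len(k)>5:
                s=(k[:,:2]-[.582,-.281])@perp; print("   z",z0,len(k),"L",s[s<0].min() if (s<0).any() else None,s[s<0].max() if (s<0).any() else None,"R",s[s>0].min() if (s>0).any() else None,s[s>0].max() if (s>0).any() else None)
ana(C,im,"top0")
for n in ("top","side","wrist"):
    f=grab(n); ana(cloud(f),f["img"],n)
    if n!="wrist": save(f,n+"1.png")
    for d in manip.tip_of("cradle_seat",n): print(n,round(d["conf"],2), onplane(f,[d["centre"][1],d["centre"][0]],.062))
E
```

```text
top0 base [ 349  140   60   72 2076] ((0.586845338344574, -0.2704138159751892), (0.11071179807186127, 0.1613604575395584), 63.857826232910156)
top0 plate 1 88 ((0.6421663761138916, -0.29757073521614075), (0.06394088268280029, 0.010924961417913437), 64.27690887451172) along [0.0562 0.0661] across [-0.0205  0.0435] 0.0792901406881672
   z 0.05 21 L None None R 0.003758810780643733 0.020864605452370635
   z 0.06 34 L -0.02046733506161366 -0.0003058499794601877 R 0.00039792454309774995 0.04346092702869367
   z 0.07 33 L -0.018715667566116184 -0.00575801868752355 R 0.03577272807401575 0.04328519734347048
top0 plate -1 117 ((0.5321664810180664, -0.24230603873729706), (0.06381658464670181, 0.012128014117479324), 64.48704528808594) along [-0.0676 -0.056 ] across [-0.019   0.0448] 0.08086629615652008
   z 0.05 26 L -0.0009916585413925767 -0.0009916585413925767 R 0.001950167441723053 0.01728573799892139
   z 0.06 41 L -0.010033362954813737 -0.0006393346820800425 R 0.0006756679174991668 0.043885559000330594
   z 0.07 45 L -0.018968082663886058 -0.006111784169053476 R 0.02883235312784772 0.04480
[... 2261 characters left out ...]
503746161
side 0.59 [[ 0.5849 -0.2735  0.062 ]]
wrist base [ 214    0  114   94 8876] ((0.5547174215316772, -0.2563427686691284), (0.11058847606182098, 0.08647225052118301), 64.03507995605469)
wrist plate -1 1213 ((0.5320104360580444, -0.24527715146541595), (0.06621865928173065, 0.012039748951792717), 63.95597457885742) along [-0.0665 -0.0552] across [-0.0229  0.0433] 0.07803440180714344
   z 0.05 295 L -0.006124421575099223 -0.000825380767413892 R 7.1141050196298e-05 0.024097691024448354
   z 0.06 384 L -0.022919964114773147 -9.926846106185553e-06 R 1.117602719392753e-05 0.043301042930668145
   z 0.07 474 L -0.02282131193430478 -0.007559477488813599 R 0.02724172226592592 0.04303682933104455
```

View pics/top1.png

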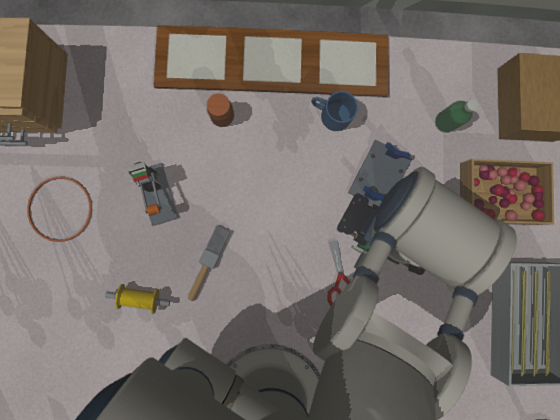

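The seat fits agree to about 2 mm: (0.587, -0.2715), axis −26.1°, and the plate spacing matches the given 124 mm. Moving above it.

```bash
python3 go.py 0.587 -0.2715 0.22 -116.1; python3 -m jog '[{"x":-3,"y":-35,"z":0,"wx":0,"wy":0,"wz":-0.02,"fingers":0.3},{"x":0,"y":-50,"z":0,"wx":0,"wy":0,"wz":0,"fingers":0.3},{"x":0,"y":-50,"z":20,"wx":0,"wy":0,"wz":0,"fingers":0.3},{"x":0,"y":-35,"z":30,"wx":0,"wy":0,"wz":0,"fingers":0.3},{"x":0,"y":0,"z":15,"wx":0,"wy":0,"wz":0,"fingers":0.3},{"x":0,"y":0,"z":0,"wx":0,"wy":0,"wz":0,"fingers":0.3}]';  python3 go.py 0.587 -0.2715 0.22 -116.1
```

```text
shift mm [  -8.8 -173.1   83.9] turn [ 0.001  0.001 -0.023] F [ 0.6 -0.6 -2.8] pos [ 0.4293 -0.1997  0.3041]
t: 9.55
position: [0.5872, -0.2748, 0.236]
ee_rot: [-0.0, -0.528, 0.849, 0.001]
contact_force: [0.6, -0.7, -2.2]
gripper_width: 0.474
shift mm [-2.8  1.6 16. ] turn [ 0.001  0.001 -0.002] F [ 0.6 -0.7 -2.2] pos [ 0.5872 -0.2748  0.236 ]
```

```bash
python3 -m jog '[{"x":-2.8,"y":1.6,"z":10,"wx":0,"wy":0,"wz":0,"fingers":0.3},{"x":0,"y":0,"z":25,"wx":0,"wy":0,"wz":0,"fingers":0.3},{"x":0,"y":0,"z":25,"wx":0,"wy":0,"wz":0,"fingers":0.3},{"x":0,"y":0,"z":15,"wx":0,"wy":0,"wz":0,"fingers":0.3},{"x":0,"y":0,"z":0,"wx":0,"wy":0,"wz":0,"fingers":0.3}]';  python3 go.py 0.587 -0.2715 0.1215 -116.1; python3 - <<'E'
from h import *
f=grab("wrist"); save(f,"w4.png")
s=grab("side"); cv2.imwrite("pics/s4.png",cv2.resize(s["img"][120:220,240:390],(750,500),interpolation=cv2.INTER_CUBIC)[:,:,::-1])
E
```

```text
t: 10.18
position: [0.5857, -0.2701, 0.1626]
ee_rot: [0.001, -0.528, 0.849, -0.001]
contact_force: [-0.3, 0.6, -2.2]
gripper_width: 0.479
shift mm [ 0.7 -1.6 41.1] turn [-0.003  0.    -0.002] F [-0.3  0.6 -2.2] pos [ 0.5857 -0.2701  0.1626]
```

View pics/w4.png

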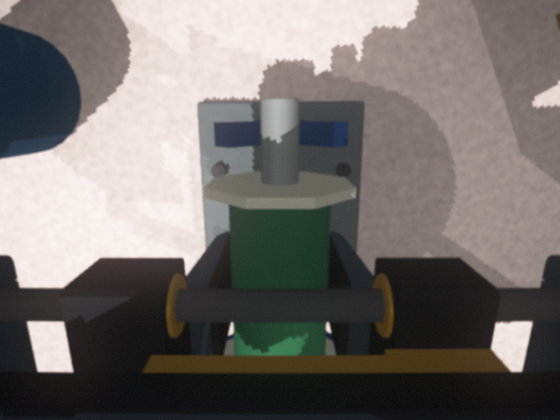

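View pics/s4.png

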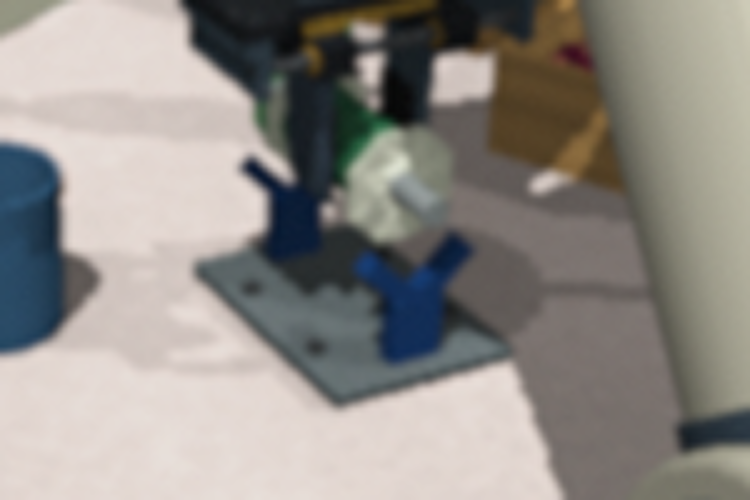

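The wrist picture shows the arbor (column 280) centred on the far V (columns 214–348), and the side view agrees. Lowering gently.

```bash
python3 -m jog '[{"x":0.7,"y":-1.6,"z":12,"wx":0,"wy":0,"wz":0,"fingers":0.3},{"x":0,"y":0,"z":12,"wx":0,"wy":0,"wz":0,"fingers":0.3},{"x":0,"y":0,"z":8,"wx":0,"wy":0,"wz":0,"fingers":0.3},{"x":0,"y":0,"z":4,"wx":0,"wy":0,"wz":0,"fingers":0.3},{"x":0,"y":0,"z":0,"wx":0,"wy":0,"wz":0,"fingers":0.3}]';  python3 go.py 0.587 -0.2715 0.1215 -116.1
```

```text
t: 10.9
position: [0.5884, -0.2724, 0.1266]
ee_rot: [0.002, -0.528, 0.849, -0.003]
contact_force: [0.5, -0.5, -2.4]
gripper_width: 0.476
shift mm [-0.2  1.7  5.1] turn [-0.007  0.    -0.002] F [ 0.5 -0.5 -2.4] pos [ 0.5884 -0.2724  0.1266]
```

```bash
python3 -m jog '[{"x":0,"y":1,"z":2,"wx":-0.007,"wy":0,"wz":0,"fingers":0.3},{"x":0,"y":0,"z":2,"wx":0,"wy":0,"wz":0,"fingers":0.3},{"x":0,"y":0,"z":0,"wx":0,"wy":0,"wz":0,"fingers":0.3}]';  python3 go.py 0.587 -0.2715 0.1215 -116.1
```

```text
t: 11.28
position: [0.5877, -0.272, 0.1228]
ee_rot: [0.0, -0.528, 0.849, -0.0]
contact_force: [0.5, -0.3, -2.5]
gripper_width: 0.476
shift mm [-0.2  0.9  1.3] turn [-0.     0.    -0.002] F [ 0.5 -0.3 -2.5] pos [ 0.5877 -0.272   0.1228]
```

```bash
python3 -m jog '[{"x":0,"y":0,"z":1.5,"wx":0,"wy":0,"wz":0,"fingers":0.3},{"x":0,"y":0,"z":0.5,"wx":0,"wy":0,"wz":0,"fingers":0.3},{"x":0,"y":0,"z":0,"wx":0,"wy":0,"wz":0,"fingers":0.3}]';  python3 go.py 0.587 -0.2715 0.1215 -116.1
```

```text
t: 11.65
position: [0.5879, -0.2721, 0.1217]
ee_rot: [0.0, -0.529, 0.849, -0.001]
contact_force: [-1.5, 2.1, -1.8]
gripper_width: 0.481
shift mm [-0.1  1.1  0.2] turn [-0.001 -0.    -0.002] F [-1.5  2.1 -1.8] pos [ 0.5879 -0.2721  0.1217]
```

```bash
python3 -m jog '[{"x":0,"y":0,"z":1,"wx":0,"wy":0,"wz":0,"fingers":0.3},{"x":0,"y":0,"z":0.5,"wx":0,"wy":0,"wz":0,"fingers":0.3},{"x":0,"y":0,"z":0,"wx":0,"wy":0,"wz":0,"fingers":0.3}]';  python3 go.py 0.587 -0.2715 0.1215 -116.1
```

```text
t: 12.02
position: [0.588, -0.2721, 0.1216]
ee_rot: [0.0, -0.529, 0.849, -0.001]
contact_force: [-1.4, 0.9, -1.4]
gripper_width: 0.476
shift mm [-0.1  1.1  0.1] turn [-0.002 -0.    -0.001] F [-1.4  0.9 -1.4] pos [ 0.588  -0.2721  0.1216]
```

```bash
python3 -m jog '[{"x":0,"y":0,"z":2,"wx":0,"wy":0,"wz":0,"fingers":0.3},{"x":0,"y":0,"z":0,"wx":0,"wy":0,"wz":0,"fingers":0.3}]';  python3 go.py 0.587 -0.2715 0.1215 -116.1;python3 - <<'E'
from h import *
s=grab("side"); cv2.imwrite("pics/s5.png",cv2.resize(s["img"][120:220,240:390],(750,500),interpolation=cv2.INTER_CUBIC)[:,:,::-1])
E
```

```text
t: 12.28
position: [0.5882, -0.2722, 0.1214]
ee_rot: [0.001, -0.529, 0.849, -0.002]
contact_force: [-1.6, 0.5, -2.2]
gripper_width: 0.477
shift mm [-0.1  1.4 -0.1] turn [-0.004 -0.001 -0.001] F [-1.6  0.5 -2.2] pos [ 0.5882 -0.2722  0.1214]
```

View pics/s5.png

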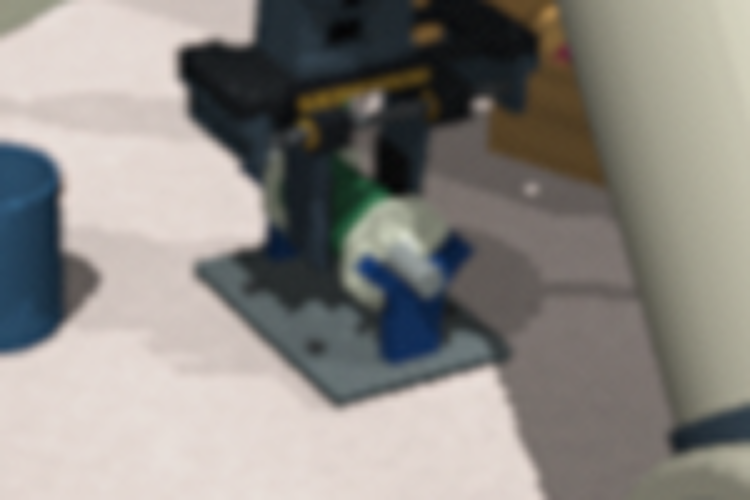

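The arbor sits in the near V at about (415,270) in the crop, and further down commands no longer lower it. Releasing.

```bash
python3 -m jog '[{"x":0,"y":0,"z":0,"wx":0,"wy":0,"wz":0,"fingers":0.5},{"x":0,"y":0,"z":0,"wx":0,"wy":0,"wz":0,"fingers":0.55},{"x":0,"y":0,"z":0,"wx":0,"wy":0,"wz":0,"fingers":0.65},{"x":0,"y":0,"z":0,"wx":0,"wy":0,"wz":0,"fingers":0.85},{"x":0,"y":0,"z":0,"wx":0,"wy":0,"wz":0,"fingers":0.85},{"x":0,"y":0,"z":0,"wx":0,"wy":0,"wz":0,"fingers":0.85}]';  python3 go.py 0.588 -0.2725 0.2415 -116.1;python3 - <<'E'
from h import *
s=grab("side"); a=cv2.resize(s["img"][130:210,260:360],(400,320),interpolation=cv2.INTER_CUBIC)
w=cv2.resize(grab("wrist")["img"],(400,320)); cv2.imwrite("pics/s6.png",np.hstack([a,w])[:,:,::-1])
E
```

```text
t: 13.08
position: [0.5886, -0.2725, 0.1208]
ee_rot: [0.001, -0.529, 0.849, -0.002]
contact_force: [-0.3, -0.4, -0.0]
gripper_width: 0.848
shift mm [   0.3    0.  -120.7] turn [-0.004 -0.001 -0.001] F [-0.3 -0.4 -0. ] pos [ 0.5886 -0.2725  0.1208]
```

View pics/s6.png

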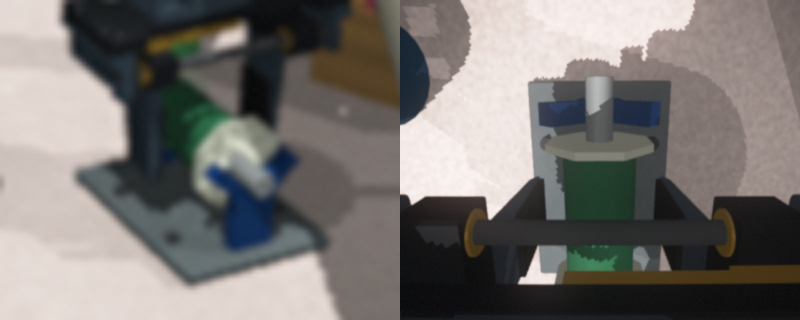

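Seated in both Vs (wrist view at (600,100), side view at (255,175)), and the fingers are clear. Retracting straight up, then measuring.

```bash
python3 -m jog '[{"x":0,"y":0,"z":-12,"wx":0,"wy":0,"wz":0,"fingers":0.85},{"x":0,"y":0,"z":-30,"wx":0,"wy":0,"wz":0,"fingers":0.85},{"x":0,"y":0,"z":-45,"wx":0,"wy":0,"wz":0,"fingers":0.85},{"x":0,"y":0,"z":-50,"wx":0,"wy":0,"wz":0,"fingers":0.6},{"x":0,"y":30,"z":-40,"wx":0,"wy":0,"wz":0,"fingers":0.3},{"x":0,"y":0,"z":0,"wx":0,"wy":0,"wz":0,"fingers":0}]';  python3 reel.py w7.png; python3 cr.py w7b.png
```

```text
t: 13.92
position: [0.5604, -0.2586, 0.3075]
ee_rot: [0.002, -0.529, 0.849, -0.003]
contact_force: [-0.3, -0.4, -0.2]
gripper_width: 0.553
tool [ 0.5608 -0.2588  0.3059] xdir deg -116.17994558385787
core 656 [256 117  10  93 656] ((0.5961957573890686, -0.2577385902404785), (0.008743277750909328, 0.08175705373287201), 63.2427978515625) 0.07999986772089562
rect px ((260.5, 163.0), (92.0, 9.0), 90.0)
whole ((0.5887119174003601, -0.27279412746429443), (0.09207642823457718, 0.15982092916965485), 63.089027404785156)
arbor [ 0.9025 -0.4307  0.5914 -0.2762] -25.513388 0.07965329185477632
[{'centre': [160.8, 279.1], 'conf': 0.74}]
[241  87  18  13 157] ((0.654227077960968, -0.276628315448761), (0.014930449426174164, 0.010136079974472523), 63.364532470703125) 0.06871702650510042 0.07827760335773953
[289  86  11  15 132] ((0.6375285983085632, -0.3114297688007355), (0.008490344509482384, 0.011744941584765911), 64.03462982177734) 0.060081523425020655 0.07066040206204943
[309  87   9  13  92] ((0.6301959156990051, -0.32557904720306396), (0.007482144981622696, 0.009986969642341137), 65.09458923339844) 0.06982041836080011 0.07829070044160535
[245 223  24  14 212] ((0.5420734882354736, -0.2259657233953476), (0.021523334085941315, 0.010352348908782005), 63.014949798583984) 0.06257818377503854 0.07790803972519011
[289 222  26  14 249] ((0.523507833480835, -0.2646288275718689), (0.02347659133374691, 0.010429657995700836), 64.18245697021484) 0.0606906590176613 0.07873472449319158
```

View pics/w7.png

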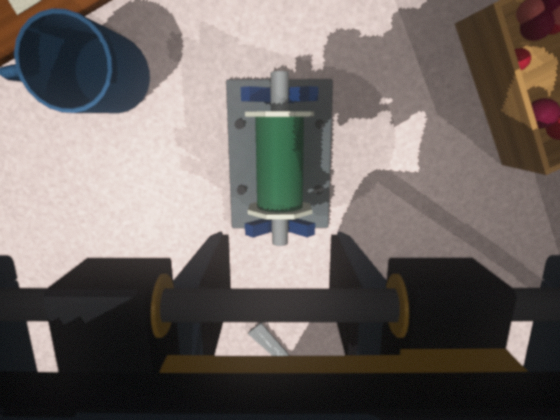

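The wrist picture shows the reel at (280,160), centred on both blue Vs and free. Now heading to the roller with the fingers shut.

```bash
python3 -m jog '[{"x":-41,"y":29,"z":0,"wx":0,"wy":0,"wz":0,"fingers":0},{"x":-41,"y":29,"z":0,"wx":0,"wy":0,"wz":0,"fingers":0},{"x":-41,"y":29,"z":0,"wx":0,"wy":0,"wz":0,"fingers":0},{"x":-41,"y":29,"z":0,"wx":0,"wy":0,"wz":0,"fingers":0},{"x":-41,"y":29,"z":0,"wx":0,"wy":0,"wz":0,"fingers":0},{"x":-41,"y":29,"z":0,"wx":0,"wy":0,"wz":0,"fingers":0},{"x":-41,"y":29,"z":0,"wx":0,"wy":0,"wz":0,"fingers":0},{"x":-41,"y":29,"z":0,"wx":0,"wy":0,"wz":0,"fingers":0},{"x":-41,"y":29,"z":0,"wx":0,"wy":0,"wz":0,"fingers":0},{"x":0,"y":0,"z":0,"wx":0,"wy":0,"wz":0,"fingers":0}]';  python3 go.py 0.475 0.2915 0.24 -72.9; python3 - <<'E'
from h import *
print(manip.get_obs()["joint_positions"].round(2))
E
```

```text
t: 15.38
position: [0.4877, 0.2006, 0.2913]
ee_rot: [-0.008, -0.528, 0.849, 0.005]
contact_force: [-0.2, -1.0, -0.5]
gripper_width: 0.005
shift mm [-76.2  50.8  51.7] turn [ 0.019 -0.    -0.758] F [-0.2 -1.  -0.5] pos [0.4877 0.2006 0.2913]
[0.27 0.36 1.58 0.01 1.22 2.3 ]
```

```bash
python3 -m jog '[{"x":-38,"y":38,"z":0,"wx":0.019,"wy":0,"wz":0,"fingers":0},{"x":-38,"y":38,"z":0,"wx":0,"wy":0,"wz":0,"fingers":0},{"x":0,"y":0,"z":0,"wx":0,"wy":0,"wz":-0.16,"fingers":0},{"x":0,"y":0,"z":0,"wx":0,"wy":0,"wz":-0.16,"fingers":0},{"x":0,"y":0,"z":0,"wx":0,"wy":0,"wz":-0.16,"fingers":0},{"x":0,"y":0,"z":0,"wx":0,"wy":0,"wz":-0.16,"fingers":0},{"x":0,"y":0,"z":0,"wx":0,"wy":0,"wz":-0.12,"fingers":0},{"x":0,"y":0,"z":0,"wx":0,"wy":0,"wz":0,"fingers":0}]';  python3 go.py 0.475 0.2915 0.24 -72.9; cat > ro.py <<'E'
from h import *
import sys
np.set_printoptions(precision=4,suppress=True)
f=grab("wrist"); save(f,sys.argv[1]); C=cloud(f); Z=C[...,2]; H,S,V=cv2.split(cv2.cvtColor(f["img"],cv2.COLOR_RGB2HSV))
b=((H<14)&(S>180)&(Z>.07)&(Z<.13)&(f["z_map"]>0)&(np.linalg.norm(C[...,:2]-[.475,.2915],axis=2)<.05)).astype(np.uint8)
n,l,st,_=cv2.connectedComponentsWithStats(b); i=1+np.argmax(st[1:,4]); q=C[l==i]
print(st[i],cv2.minAreaRect(q[:,:2].astype(np.float32)),q[:,2].max(),"top pts",q[q[:,2]>q[:,2].max()-.002].mean(0))
for d in manip.tip_of("roller","wrist"): print(d, onplane(f,[d["centre"][1],d["centre"][0]],.095))
E
python3 ro.py w8.png
```

```text
t: 16.38
position: [0.4548, 0.3009, 0.2831]
ee_rot: [0.01, 0.81, -0.586, -0.001]
contact_force: [-0.3, 0.6, -0.0]
gripper_width: 0.006
shift mm [ 14.8 -17.   43. ] turn [ 0.017 -0.011  0.021] F [-0.3  0.6 -0. ] pos [0.4548 0.3009 0.2831]
[281 173  19  26 441] ((0.474272221326828, 0.2961212396621704), (0.019105320796370506, 0.013826267793774605), 18.26870346069336) 0.10923407729411522 top pts [0.4728 0.2968 0.1078]
{'centre': [184.1, 295.7], 'conf': 0.71} [[0.4753 0.2913 0.095 ]]
```

View pics/w8.png

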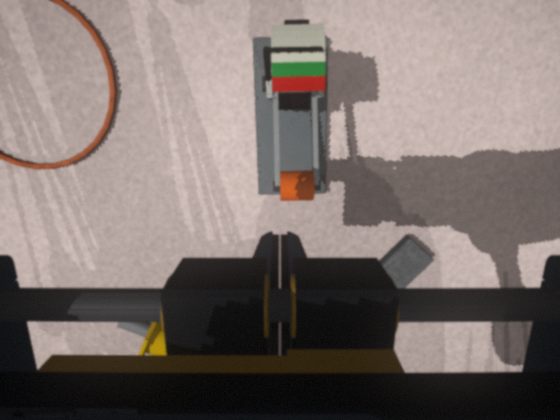

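The orange roller is at (297,187) and the scale at (298,65) with the black pointer on the white band. The measured centre is (0.475, 0.2915), which agrees with the top view.

```bash
python3 -m jog '[{"x":14.8,"y":-17,"z":20,"wx":0.017,"wy":-0.011,"wz":0.021,"fingers":0},{"x":0,"y":0,"z":30,"wx":0,"wy":0,"wz":0,"fingers":0},{"x":0,"y":0,"z":15,"wx":0,"wy":0,"wz":0,"fingers":0},{"x":0,"y":0,"z":0,"wx":0,"wy":0,"wz":0,"fingers":0},{"x":0,"y":0,"z":0,"wx":0,"wy":0,"wz":0,"fingers":0}]';  python3 go.py 0.475 0.2915 0.171 -72.9
```

```text
t: 17.1
position: [0.4768, 0.2916, 0.2172]
ee_rot: [-0.001, 0.801, -0.599, 0.0]
contact_force: [0.8, -1.1, -0.2]
gripper_width: 0.002
shift mm [-0.4  1.9 46.2] turn [-0.002  0.001 -0.013] F [ 0.8 -1.1 -0.2] pos [0.4768 0.2916 0.2172]
```

```bash
python3 -m jog '[{"x":-0.5,"y":2,"z":12,"wx":0,"wy":0,"wz":0,"fingers":0},{"x":0,"y":0,"z":10,"wx":0,"wy":0,"wz":0,"fingers":0},{"x":0,"y":0,"z":0,"wx":0,"wy":0,"wz":0,"fingers":0},{"x":0,"y":0,"z":0,"wx":0,"wy":0,"wz":0,"fingers":0}]';  python3 go.py 0.475 0.2915 0.171 -72.9; cat > look.py <<'E'
from h import *
import sys
w=grab("wrist")["img"]; s=grab("side")["img"]
a=cv2.resize(w[0:220,190:410],(400,400),interpolation=cv2.INTER_CUBIC); b=cv2.resize(s[240:340,110:220],(400,400),interpolation=cv2.INTER_CUBIC)
cv2.imwrite("pics/"+sys.argv[1],np.hstack([a,b])[:,:,::-1])
E
python3 look.py l1.png
```

```text
t: 17.6
position: [0.475, 0.292, 0.195]
ee_rot: [-0.002, 0.801, -0.599, 0.001]
contact_force: [0.2, 0.4, 0.1]
gripper_width: 0.008
shift mm [ 0.5  0.2 24. ] turn [-0.004  0.001 -0.013] F [0.2 0.4 0.1] pos [0.475 0.292 0.195]
```

View pics/l1.png

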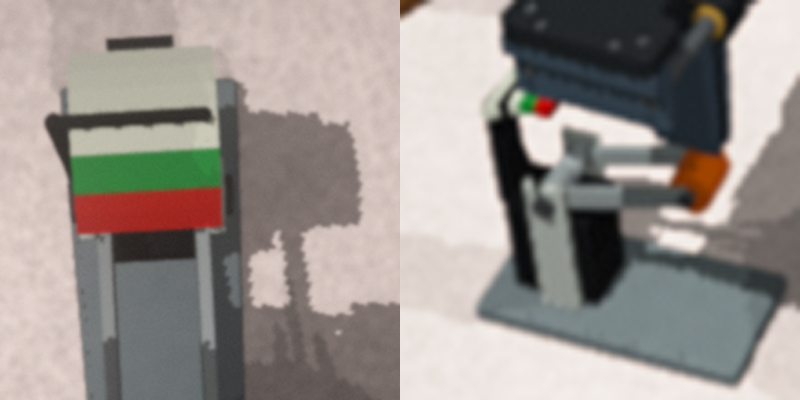

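The pointer is clearly visible at crop row 118; green spans rows 152–190 and red starts at 192. The closed fingers are just above the roller. Lowering in small steps.

```bash
python3 -m jog '[{"x":0,"y":0,"z":6,"wx":0,"wy":0,"wz":0,"fingers":0},{"x":0,"y":0,"z":5,"wx":0,"wy":0,"wz":0,"fingers":0},{"x":0,"y":0,"z":3,"wx":0,"wy":0,"wz":0,"fingers":0},{"x":0,"y":0,"z":0,"wx":0,"wy":0,"wz":0,"fingers":0}]';  python3 go.py 0.475 0.2915 0.171 -72.9; python3 look.py l2.png
```

```text
t: 18.2
position: [0.475, 0.292, 0.1803]
ee_rot: [-0.002, 0.801, -0.599, 0.001]
contact_force: [-0.9, -0.8, 3.5]
gripper_width: 0.006
shift mm [0.5 0.2 9.3] turn [-0.004  0.001 -0.013] F [-0.9 -0.8  3.5] pos [0.475  0.292  0.1803]
```

View pics/l2.png

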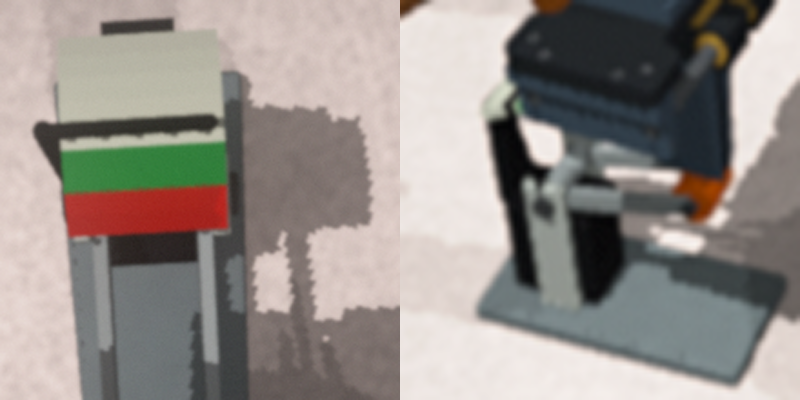

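The pointer (row 127) has moved about halfway to the green. Force is 3.5 N. Going 4 mm further.

```bash
python3 -m jog '[{"x":0,"y":0,"z":2.5,"wx":0,"wy":0,"wz":0,"fingers":0},{"x":0,"y":0,"z":2,"wx":0,"wy":0,"wz":0,"fingers":0},{"x":0,"y":0,"z":0,"wx":0,"wy":0,"wz":0,"fingers":0}]';  python3 go.py 0.475 0.2915 0.171 -72.9; python3 look.py l3.png
```

```text
t: 18.68
position: [0.4748, 0.2919, 0.176]
ee_rot: [-0.002, 0.801, -0.599, 0.001]
contact_force: [-2.0, 0.1, 4.5]
gripper_width: 0.002
shift mm [ 0.5 -0.   5. ] turn [-0.004  0.001 -0.013] F [-2.   0.1  4.5] pos [0.4748 0.2919 0.176 ]
```

View pics/l3.png

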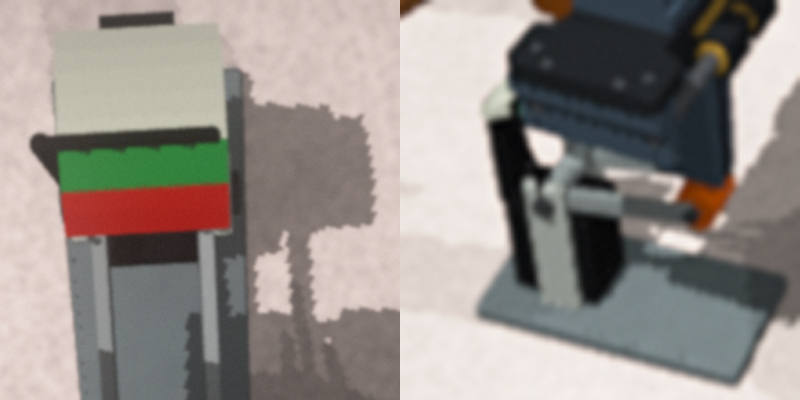

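The pointer (row 138) is right at the start of the green, about 0.12 rad. I'll go 5 mm further to mid-green (red would be about 12 mm further) and hold there.

```bash
python3 -m jog '[{"x":0,"y":0,"z":3,"wx":0,"wy":0,"wz":0,"fingers":0},{"x":0,"y":0,"z":2,"wx":0,"wy":0,"wz":0,"fingers":0},{"x":0,"y":0,"z":0,"wx":0,"wy":0,"wz":0,"fingers":0},{"x":0,"y":0,"z":0,"wx":0,"wy":0,"wz":0,"fingers":0}]';  python3 go.py 0.475 0.2915 0.171 -72.9; python3 look.py l4.png
```

```text
t: 19.27
position: [0.4745, 0.2919, 0.1713]
ee_rot: [-0.002, 0.801, -0.599, 0.001]
contact_force: [-2.9, -1.7, 5.2]
gripper_width: 0.006
shift mm [ 0.5 -0.3  0.3] turn [-0.004  0.001 -0.013] F [-2.9 -1.7  5.2] pos [0.4745 0.2919 0.1713]
```

View pics/l4.png

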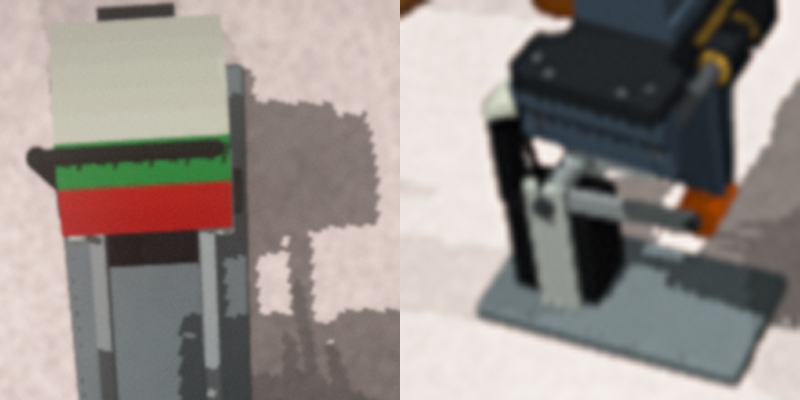

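The pointer (row 152) is well inside the green and clear of the red. Holding for 1 s, with a check for creep.

```bash
python3 -m jog '[{"x":0,"y":0,"z":0,"wx":0,"wy":0,"wz":0,"fingers":0},{"x":0,"y":0,"z":0,"wx":0,"wy":0,"wz":0,"fingers":0},{"x":0,"y":0,"z":0,"wx":0,"wy":0,"wz":0,"fingers":0},{"x":0,"y":0,"z":0,"wx":0,"wy":0,"wz":0,"fingers":0},{"x":0,"y":0,"z":0,"wx":0,"wy":0,"wz":0,"fingers":0},{"x":0,"y":0,"z":0,"wx":0,"wy":0,"wz":0,"fingers":0},{"x":0,"y":0,"z":0,"wx":0,"wy":0,"wz":0,"fingers":0}]';  python3 go.py 0.475 0.2915 0.171 -72.9; python3 look.py l5.png
```

```text
t: 20.25
position: [0.4747, 0.2919, 0.1722]
ee_rot: [-0.002, 0.801, -0.599, 0.001]
contact_force: [-3.0, -1.0, 6.1]
gripper_width: 0.003
shift mm [ 0.5 -0.2  1.2] turn [-0.005  0.001 -0.013] F [-3.  -1.   6.1] pos [0.4747 0.2919 0.1722]
```

View pics/l5.png

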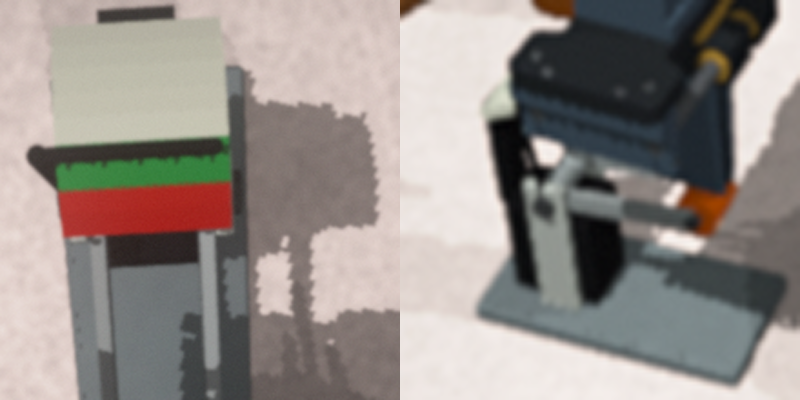

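It stayed in the green for about 1 s (about 1.5 s including the settling time). Lifting off slowly.

```bash
python3 -m jog '[{"x":0,"y":0,"z":-6,"wx":0,"wy":0,"wz":0,"fingers":0},{"x":0,"y":0,"z":-8,"wx":0,"wy":0,"wz":0,"fingers":0},{"x":0,"y":0,"z":-12,"wx":0,"wy":0,"wz":0,"fingers":0},{"x":0,"y":0,"z":-25,"wx":0,"wy":0,"wz":0,"fingers":0},{"x":0,"y":20,"z":-40,"wx":0,"wy":0,"wz":0,"fingers":0},{"x":0,"y":0,"z":0,"wx":0,"wy":0,"wz":0,"fingers":0},{"x":0,"y":0,"z":0,"wx":0,"wy":0,"wz":0,"fingers":0}]';  python3 go.py 0.475 0.2915 0.171 -72.9; python3 look.py l6.png; python3 - <<'E'
from h import *
f=grab("top"); save(f,"top9.png"); s=grab("side"); cv2.imwrite("pics/s9.png",cv2.resize(s["img"][120:220,240:390],(750,500),interpolation=cv2.INTER_CUBIC)[:,:,::-1])
C=cloud(f);Z=C[...,2]
m=(np.linalg.norm(C[...,:2]-[.587,-.2715],axis=2)<.06)&(Z>.05)
H=cv2.cvtColor(f["img"],cv2.COLOR_RGB2HSV); g=m&(H[...,0]>45)&(H[...,0]<95)&(H[...,1]>60); q=C[g]; print(len(q),cv2.minAreaRect(q[:,:2].astype(np.float32)),"max z",q[:,2].max())
for t in ("jar","mug","reel_mid"): print(t,[np.round(d["centre"]) for d in manip.tip_of(t,"top")])
E
```

```text
t: 21.22
position: [0.4554, 0.2861, 0.2689]
ee_rot: [-0.004, 0.801, -0.599, 0.002]
contact_force: [-0.2, -0.3, -0.3]
gripper_width: 0.006
shift mm [  0.5 -19.6  98.1] turn [-0.008  0.001 -0.013] F [-0.2 -0.3 -0.3] pos [0.4554 0.2861 0.2689]
488 ((0.5915828347206116, -0.27012768387794495), (0.037646032869815826, 0.08019129931926727), 64.47833251953125) max z 0.09026381771017489
jar [array([117., 222.])]
mug [array([118., 338.])]
reel_mid [array([170., 386.])]
```

View pics/l6.png

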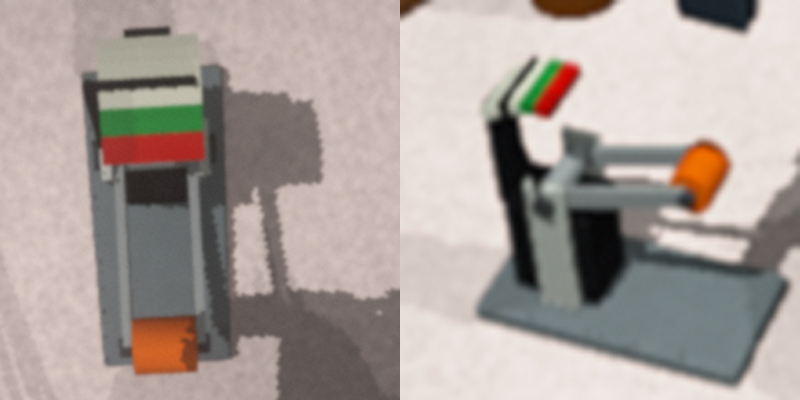

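View pics/s9.png

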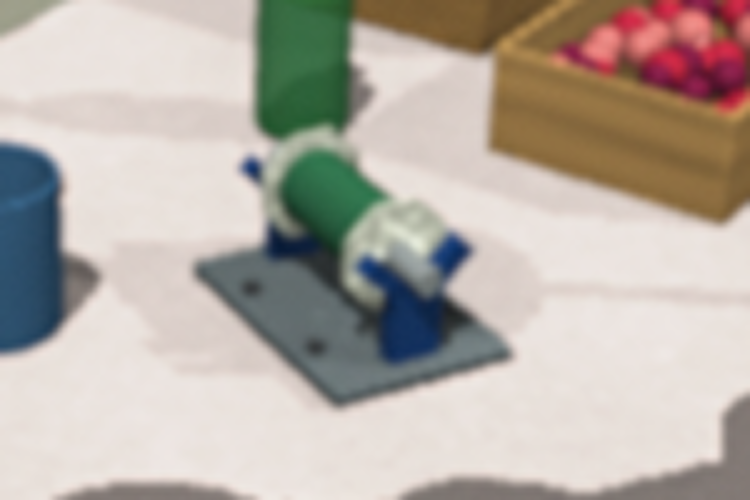

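View pics/top9.png

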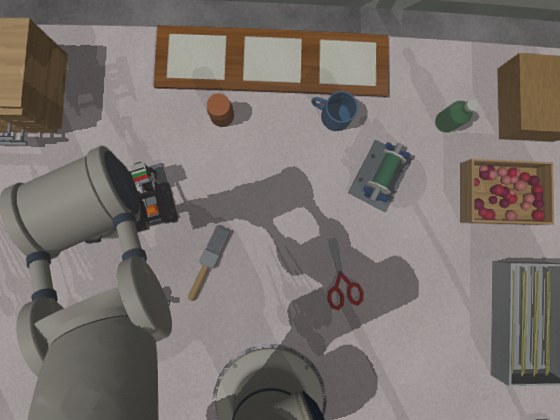

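The pictures show:
- **Lever:** back up, with the pointer on white at (150,83) in the crop.
- **Reel:** lying in both Vs, at (388,168) in the top picture.
- **Jar and mug:** unmoved, at (222,117) and (338,118).
- **Robot:** touching nothing.

```bash
python3 -c "
from bench import manip
print(manip.close_job()); print(manip.get_obs()['t'])"
```

```text
the job is handed in; nothing more can be done
None
the job is handed in; nothing more can be done
```

I lowered the green and white reel into the blue V cradle and let go of it. I then pressed the roller into the green band, held it there for about 1.5 s and let it come back up. The job was handed in at about 21 s of the 64 s allowed.

Last checks before handing in:
- **Reel:** the side and top pictures show it lying in both Vs. Its axis is within about 0.01 rad of the cradle's, its centre is about 4 mm along from the estimated seat, and it is centred across.
- **Lever:** the pointer stayed in the green during the hold, at about 5–6 N, clear of the red. It is back on white now.
- **Jar and mug:** both are within a pixel of where they started.
- **Robot:** it touches nothing, with about 0 N at the wrist.

Some measurements disagreed slightly:
- **Cradle position:** the top and wrist cameras differed by about 2–3 mm, so I used a value in between.
- **Reel height:** the last top depth reading put the highest core point at 90 mm, where 84 mm is expected. I took this as depth noise near the flanges, because both pictures show the arbor seated.

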